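Clamp the lock housing and hold the inspection pin centred in its bore

TASK

The lock housing is lying in the checking fixture: turn the fixture's wing clamp knob clockwise until it clicks past its detent, so that the housing is clamped. Then draw the inspection pin (the one with the knurled handle) out of the maple stand and lower it upright through the guide bush into the housing's bore, without touching the bush or the bore, until the scribed ring on its shank is level with the top of the bush. Hold it there, centred and still, and finish while holding it, so that the gap all round can be sighted; leave everything else as it lies.

Things in the scene. Friction and masses are not known exactly. Their poses are not given: they have to be found in the camera images.
- clamp_knob (a joint): Black wing clamp knob on the fixture's clamp arm, vertical axis; rad, grows CLOCKWISE seen from above, hard stop at 1.25. Starts at 0 to 0.2. A spring-ball detent resists from about 0.3 with up to about 0.2 N m and crests at 0.85; past about 0.95 it carries the knob on by itself (the click) to rest, clamped, at 1.15 to 1.25. Let go well before the crest, it springs back.
- clamp_grip (a point): Point on the knob's axis at the height to grip it. The wing is a straight bar 56 mm long, 14 mm wide across its flat upright sides and 34 mm tall; its top is 12 mm above this point, its underside 22 mm below, and under that lie a disc 40 mm across and 4 mm thick and then the flat clamp arm. The point's x axis runs along the bar and turns with it (its z is up): at knob value 0 the bar lies along the fixture's x axis.
- fixture: Checking fixture of plain steel bolted to the bench, not movable, placed and yawed differently each time. Base 140 mm (its x) by 250 mm (its y) by 15 mm; origin at the centre of the underside, z up. On it stand the guide plate with the bush (at x -12, y -55 mm), its top face 83 mm above the bench, and the clamp arm with the knob (at x -12, y +55 mm), arm top at 60 mm, knob top at 98 mm. Nothing on it stands above 98 mm.
- guide_top (a point): Centre of the mouth of the guide hole, level with the top face of the bush (86 mm above the bench, 3 mm above the guide plate; bush flange 40 mm across). The round hole is vertical, 26 mm in diameter, 19 mm deep through bush and plate. 20 mm of air follow, then the lock housing's bore in line with it.
- housing: Black zinc lock housing lying in the fixture's nest between dowels under the guide plate: block 64 by 64 by 32 mm with an upright through bore 30 mm in diameter, and a 10 mm thick mounting flange that runs 103 mm along the fixture's +y from the block, under the clamp shoe. Origin at the centre of the bore on the underside (15 mm above the bench, on the base plate); the block's top is 32 mm higher. The base plate closes the bore at the bottom.
- clamp_shoe: Steel clamp shoe, a disc 22 mm across below the clamp knob; it comes down 4 mm per rad of the knob and presses on the housing's flange when the knob is past its click.
- stand: Varnished maple stand, 86 mm (its x) by 230 mm (its y) by 50 mm tall, fixed on the bench, placed and yawed differently each time; origin at the centre of the underside. Three slots in the middle (y -32, 0, +32 mm) hold the striker plates upright, tops 105 mm above the bench. A hole 14 mm in diameter and 35 mm deep near each end (y +92 and -92 mm): one holds the inspection pin, the other the ball-knobbed drift; which is which varies.
- pin: Steel inspection pin standing upright in one end hole of the stand: smooth round shank 12 mm in diameter and 78 mm long, below a knurled (dark-ringed) round handle 22 mm in diameter and 55 mm long with a flat top; 133 mm over all, 160 to 240 g. Origin at the centre of its tip (foot), z up along the pin. In the stand its tip is 15 mm, the underside of the handle 93 mm and its top 148 mm above the bench; the shank reaches 35 mm into the stand.
- pin_tip (a point): Centre of the pin's tip (the lower end).
- pin_ring (a point): Centre of the pin at the dark scribed depth ring on its shank, 61 mm above the tip and 17 mm below the handle.
- pin_grip (a point): Middle of the pin's handle: on its axis, 108 mm above the tip, 30 mm above the underside of the handle and 25 mm below its top.
- drift: Bystander: a drift with a dark wooden ball knob 38 mm across, standing in the other end hole of the stand, top 120 mm above the bench; origin at its tip.
- striker0: Bystander: chromed striker plate, 60 by 90 by 5 mm with a window, upright in the -y slot of the stand; origin at the centre of its lower edge.
- striker1: Bystander: chromed striker plate, 60 by 90 by 5 mm with a window, upright in the middle slot of the stand; origin at the centre of its lower edge.
- striker2: Bystander: chromed striker plate, 60 by 90 by 5 mm with a window, upright in the +y slot of the stand; origin at the centre of its lower edge.
- bump_pad: Bystander: orange rubber bump pad, 60 by 40 by 24 mm, lying on the bench; origin at the centre of its underside.
- spare_housing: Bystander: a second, identical black lock housing lying loose on the bench in front of the fixture, 32 mm tall; origin under its bore.
- ring_gauge: Bystander: steel ring gauge, 54 mm across, 16 mm tall, flat on the bench; origin at the centre of its underside.
- screwdriver: Bystander: screwdriver lying on the bench, under 40 mm tall.
There are look-alikes about, which are no part of the job. Of the things like the pin, leave any that is turquoise; of the rest the smaller one is meant.

How it is judged:
By the outcome, as a careful person would: the job done as asked, in the order asked, and still so for the second after the job is handed in, while the arm keeps its last pose, push and grip.
It also fails if it takes over 67 s, if anything falls off the work surface, if the arm or the gripper's body presses on something with over 40 N, if the wrist force passes 120 N, or if a joint passes its speed limit or range.

ROBOT

A 7-joint arm with a two-finger parallel gripper is mounted at the origin on the work surface. World frame = base frame: x ahead of the robot, y to its left, z up, the work surface at z = 0. Lengths are in m, angles in rad, forces in N, time in s.
With the tool pointing down it reaches from about 0.375 to 0.925 m from the base axis. Payload 3.1 kg.
Tool frame: the origin (TCP) lies midway between the tips of the shut fingers; the grasp point (between the pads) lies 19 mm behind it (robot.grasp_offset is the distance from the TCP to the grasp point, in m); z points along the fingers, x is the direction in which the jaws open and shut, and the axes are right-handed (so a half turn about z gives the same grasp; the last joint's range is limited). The gripper opens to 85 mm and grips with 20 to 120 N. Pads are 22 mm wide; open, the fingers measure 114 mm over their backs; the gripper's body (76 mm by 85 mm) begins 54 mm behind the grasp point. The pads swing forward as they close: fully open they stand 13 mm farther back than shut.
Start: joints at [-1.244, 0.383, 0.044, 1.598, -0.018, 1.161, -0.05], TCP at [0.268, 0.592, 0.207] pointing down, gripper open.
Joint ranges: [-2.61, 2.61], [-0.41, 2.15], [-1.48, 1.57], [0, 2.5], [-1.57, 4.71], [0.05, 1.97], [-2.85, 2.85]. Speed limits (rad/s): [2.79, 2.79, 3.14, 3.14, 3.14, 3.14, 3.14].

INTERFACE

Orientations are given as a rotation vector (axis times angle).
In Python, from plant import robot gives the robot as it stands.
- The arm moves only by the tool move_arm, never from a script. Its argument "steps" is a list of rows, each an object of numbers: "x", "y", "z": the shift along the world's x, y, z in m; "yaw": the turn about the world's z in rad. A call has 1 to 12 rows; each row shifts and turns the commanded pose from where the row before left it; what a row does not reach is not made up. A row lasts 1/12 s, in which the tool goes at most 41.7 mm and 7.16 degrees, less where a joint would pass 70% of its speed; a pose out of reach is approached as far as the arm can. A call is refused whole if a number of a shift passes 0.0417 or a number of a turn 0.125, either way. A call with a gripper value outside its range is refused whole. "jaw" is the opening, from 0 (shut) to 1 (fully open), set as the call begins (left out, the last holds). The fingers move at their own pace and stop on an object; the grip force is fixed at half the most. Time passes only in rows, so rows that do not move let the fingers close. It gives the time, the measured TCP pose, the force and the opening at its end, in the units of the state.
- robot.get_state(): the state, without advancing time (a new reading comes with each control period).
- robot.camera(name): name is "side" or "top" or "wrist"; returns a dict with "img" (384x512x3 uint8, red, green, blue), "fx", "fy", "cx", "cy" (pixels), "dist_coeffs" ([k1, k2, p1, p2, k3] as OpenCV has them; the pictures are not rectified), "extrinsics" (4x4, takes a point from camera to world coordinates). Camera axes: x right, y up, looking along -z (the intrinsics and any distortion apply to the point x, -y, -z); pixel columns grow to the right and rows downward; lengths in m; the calibration is good to about 2 mm. A picture is of the moment at which its call begins. There is no depth.
- robot.job_done(): hands the job in, once; it reports no verdict.
The state is a dict: "clock": time; "joint_pos": joint angles; "dq": joint speeds; "effort": joint torques, N m; "tool_pos": TCP position; "tool_rot": TCP orientation; "wrist_force": force on the tool from outside, world axes, zero at the start; "ft_torque": the same for the moment, N m; "finger_gap": opening from 0.0 (shut) to 1.0 (fully open).
Only numpy, scipy, OpenCV 4.12 (cv2) and the standard library are available. Lean on these libraries where they do the work, as an engineer would, in place of code of your own. Each camera call takes 0.05 s, during which the arm holds its last target.

## Working session

There is one attempt and no reset: what is moved stays moved. The work goes in short steps, Python scripts to look and compute and a tool call to move; the robot and the scene stay as the last step left them, time stands still between calls to the robot, and variables do not carry over. Pictures are saved under pics/ and viewed, and the job is handed in when it is done.

Besides the shell and the picture viewer there is one more tool, called by a JSON object that holds its "op" and its "data". move_arm: Moves the arm, as the interface text tells. Its arguments: {"type":"object","properties":{"steps":{"type":"array","items":{"type":"object","properties":{"x":{"type":"number"},"y":{"type":"number"},"z":{"type":"number"},"yaw":{"type":"number"}}}},"jaw":{"type":"number"}},"required":["steps"]}

```bash
ls; mkdir -p pics; python3 - <<'E'
from plant import robot
import cv2, numpy as np
np.set_printoptions(precision=4,suppress=True)
s=robot.get_state(); print({k:np.round(v,4) for k,v in s.items()})
import pickle
for n in ("side","top","wrist"):
    c=robot.camera(n); cv2.imwrite(f"pics/{n}0.png",c["img"][:,:,::-1]); pickle.dump(c,open(f"pics/{n}0.pkl","wb"))
    print(n,c["fx"],c["fy"],c["cx"],c["cy"],c["dist_coeffs"]); print(np.array(c["extrinsics"]))
E
```

```text
pics
{'clock': np.float64(0.0), 'joint_pos': array([-1.2438,  0.3838,  0.0438,  1.5996, -0.0179,  1.1612, -0.0499]), 'dq': array([ 0.0002,  0.0001,  0.0007,  0.0004, -0.0011,  0.0011,  0.0015]), 'effort': array([ -0.0001, -43.3463,   1.0246, -24.9517,   0.0105,   0.0115,
         0.    ]), 'tool_pos': array([0.2675, 0.5913, 0.2061]), 'tool_rot': array([ 2.6384,  1.7025, -0.0034]), 'wrist_force': array([-0.0378,  0.8534, -0.0554]), 'ft_torque': array([-0.0001,  0.0014, -0.0133]), 'finger_gap': np.float64(0.9983)}
side 460.5440871038545 460.5440871038545 250.440272465709 190.0441988150549 [-0.0162  0.      0.      0.      0.    ]
[[-0.9998 -0.0171 -0.0088  0.53  ]
 [ 0.0031 -0.591   0.8066  0.9847]
 [-0.019   0.8065  0.591   0.7774]
 [ 0.      0.      0.      1.    ]]
top 360.8875266251029 360.8875266251029 254.035149405869 193.37182842357356 [-0.004  0.     0.     0.     0.   ]
[[ 0.0055  0.9962 -0.0869  0.4578]
 [-0.9998  0.0039 -0.0191  0.0355]
 [-0.0187  0.0869  0.996   0.9401]
 [ 0.      0.      0.      1.    ]]
wrist 296.52004142912585 296.52004142912585 255.4306025311625 187.00964795565045 [-0.0247  0.      0.      0.      0.    ]
[[ 0.4125 -0.868  -0.2764  0.1969]
 [ 0.9109  0.3924  0.1272  0.624 ]
 [-0.0019 -0.3043  0.9526  0.3745]
 [ 0.      0.      0.      1.    ]]
```

View pics/side0.png

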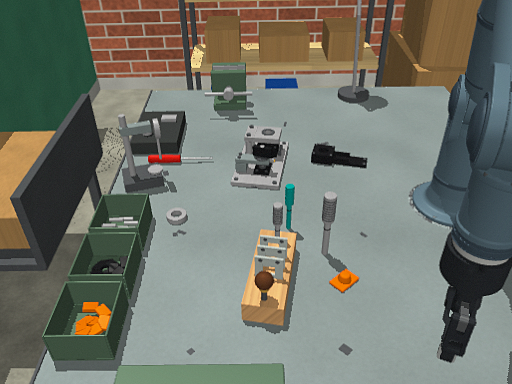

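View pics/top0.png

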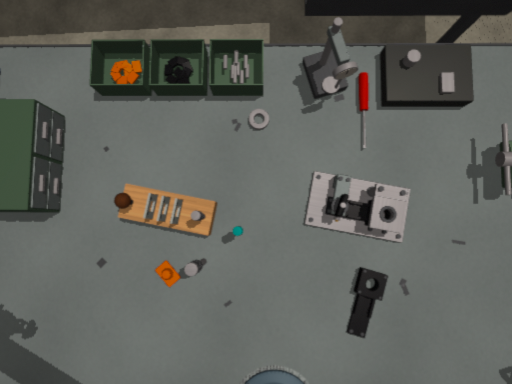

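View pics/wrist0.png

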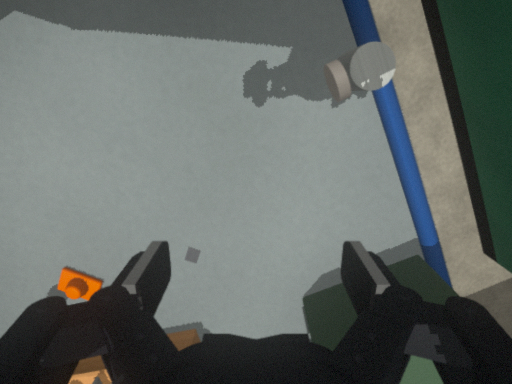

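```bash
cat > h.py <<'E'
import cv2, numpy as np, pickle
np.set_printoptions(precision=4,suppress=True)
def K(c): return np.array([[c["fx"],0,c["cx"]],[0,c["fy"],c["cy"]],[0,0,1.]])
def D(c): return np.array(c["dist_coeffs"],float)
F=np.diag([1,-1,-1.])
def ray(c,uv):
    p=cv2.undistortPoints(np.array(uv,float).reshape(-1,1,2),K(c),D(c)).reshape(-1,2)
    E=np.array(c["extrinsics"]); d=np.c_[p[:,0],-p[:,1],-np.ones(len(p))]@E[:3,:3].T
    return E[:3,3],d
def onplane(c,uv,z):
    o,d=ray(c,uv); return o+d*((z-o[2])/d[:,2])[:,None]
def proj(c,P):
    E=np.array(c["extrinsics"]); R=E[:3,:3].T; q=((np.array(P,float).reshape(-1,3)-E[:3,3])@R.T)@F
    return cv2.projectPoints(q,np.zeros(3),np.zeros(3),K(c),D(c))[0].reshape(-1,2)
def tri(obs):
    A=np.zeros((3,3));b=np.zeros(3)
    for c,uv in obs:
        o,d=ray(c,uv); d=d[0]/np.linalg.norm(d[0]); M=np.eye(3)-np.outer(d,d); A+=M;b+=M@o
    return np.linalg.solve(A,b)
def crop(img,x0,y0,w,h,s,fn):
    cv2.imwrite(fn,cv2.resize(img[y0:y0+h,x0:x0+w,::-1],None,fx=s,fy=s,interpolation=cv2.INTER_CUBIC))
def load(n): return pickle.load(open(f"pics/{n}.pkl","rb"))
def snap(robot,n,tag):
    c=robot.camera(n); pickle.dump(c,open(f"pics/{n}{tag}.pkl","wb")); return c
E
python3 - <<'E'
from h import *
t=load("top0")["img"]; s=load("side0")["img"]
crop(t,300,165,115,85,6.5,"pics/t_fix.png")
crop(t,100,175,150,115,5,"pics/t_stand.png")
crop(s,225,110,130,90,6,"pics/s_fix.png")
crop(s,235,175,120,160,3.7,"pics/s_stand.png")
E
```

```text
(no output)
```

View pics/t_fix.png

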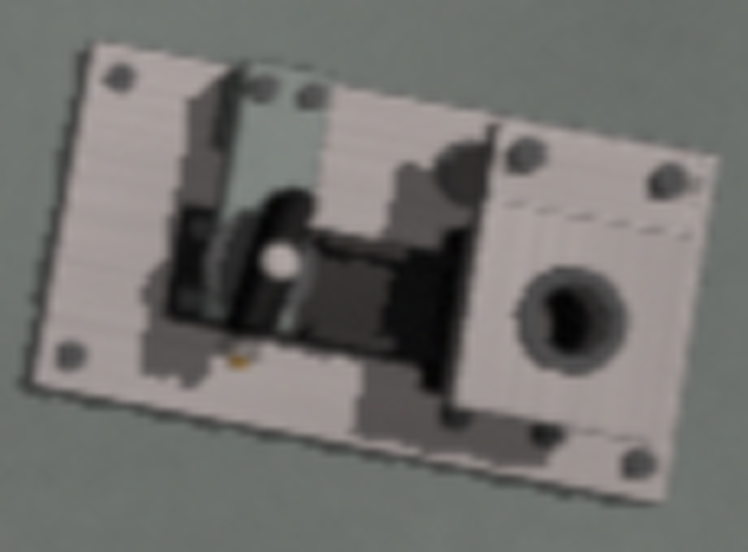

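View pics/t_stand.png

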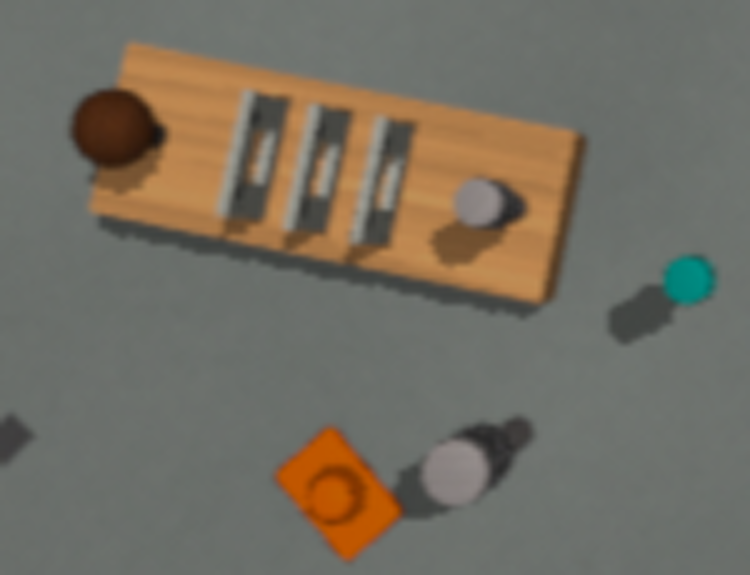

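View pics/s_fix.png

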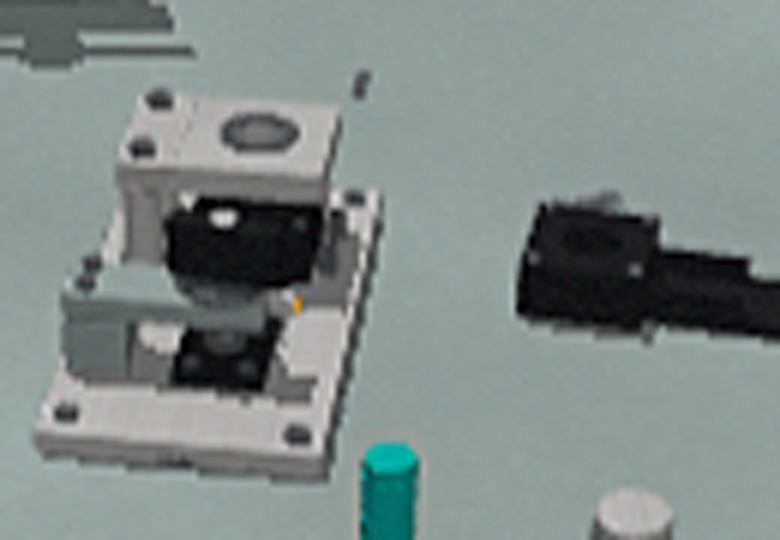

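View pics/s_stand.png

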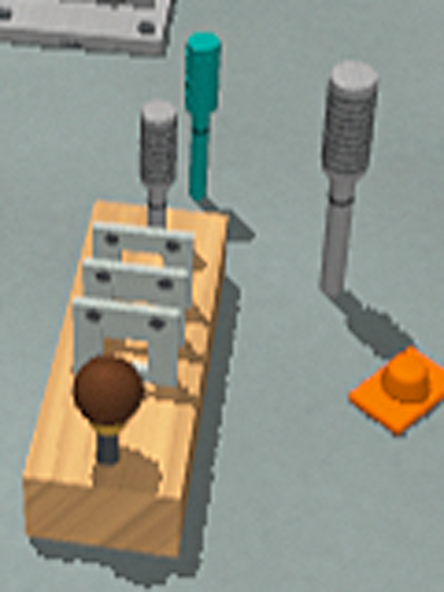

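Three pin-like things in the top view: turquoise at (238,230), a large grey one standing loose at (191,269), and a smaller grey one in the stand's end at (196,215). The turquoise one is excluded. Of the two grey ones the smaller is in the stand, so that is the pin, and the enlarged crops confirm it. The drift's brown ball is at (122,200). The bush is at about (388,214) and the knob at about (343,205).

```bash
python3 - <<'E'
from h import *
t=load("top0"); s=load("side0")
f=lambda L:np.array(L)/6.5+[300-.5+.5/6.5,165-.5+.5/6.5]
C=onplane(t,f([(92,42),(718,157),(665,502),(30,385)]),0.015)
print(C,C.mean(0))
# -y dir long sides
d1=C[1]-C[0];d2=C[2]-C[3]; print(np.linalg.norm(d1),np.linalg.norm(d2),np.linalg.norm(C[0]-C[3]))
d=-(d1+d2); yaw=np.arctan2(-d[0],d[1]); print("yaw",yaw)
R=np.array([[np.cos(yaw),-np.sin(yaw)],[np.sin(yaw),np.cos(yaw)]])
o=C.mean(0)[:2]; bush=o+R@[-.012,-.055]; knob=o+R@[-.012,.055]
print("model bush",bush,"knob",knob)
print("top bush",onplane(t,f([(572,321)]),.086),"knob",onplane(t,f([(281,261)]),.098))
g=lambda L:np.array(L)/6+[225-.5+.5/6,110-.5+.5/6]
print("side bush",onplane(s,g([(261,133)]),.086))
print("side base corners", onplane(s,g([(35,432),(328,460),(382,192)]),.015))
# bar direction
print("bar", onplane(t,f([(297,195),(250,325)]),.098))
# pin by masks
h=lambda L:np.array(L)/5+[100-.4,175-.4]
print("pin top(top)",onplane(t,h([(481,203)]),.148), "other",onplane(t,h([(457,471)]),.2))
q=lambda L:np.array(L)/3.7+[235-.37,175-.37]
print("pin side",onplane(s,q([(159,110)]),.148))
print("tri",tri([(t,h([(481,203)])),(s,q([(159,110)]))]))
S=onplane(t,h([(130,43),(582,133),(548,303),(92,210)]),.05); print(S,S.mean(0))
d=-(S[1]-S[0]+S[2]-S[3]); y=np.arctan2(-d[0],d[1]);print("stand yaw",y)
R=np.array([[np.cos(y),-np.sin(y)],[np.sin(y),np.cos(y)]]); print("holes",S.mean(0)[:2]+R@[0,-.092],S.mean(0)[:2]+R@[0,.092])
E
```

```text
[[ 0.5969 -0.1005  0.015 ]
 [ 0.552  -0.3458  0.015 ]
 [ 0.4171 -0.3211  0.015 ]
 [ 0.4612 -0.0751  0.015 ]] [ 0.5068 -0.2106  0.015 ]
0.24937466602709438 0.24990678878947784 0.13815585236110364
yaw -0.1791704880745426
model bush [ 0.4852 -0.2626] knob [ 0.5048 -0.1544]
top bush [[ 0.485  -0.2622  0.086 ]] knob [[ 0.5056 -0.1551  0.098 ]]
side bush [[ 0.4852 -0.2599  0.086 ]]
side base corners [[ 0.5988 -0.0987  0.015 ]
 [ 0.4598 -0.0716  0.015 ]
 [ 0.4172 -0.3197  0.015 ]]
bar [[ 0.5293 -0.1612  0.098 ]
 [ 0.4826 -0.1437  0.098 ]]
pin top(top) [[0.4782 0.1785 0.148 ]] other [[0.3682 0.1767 0.2   ]]
pin side [[0.4794 0.181  0.148 ]]
tri [0.4788 0.1788 0.1462]
[[0.5597 0.3738 0.05  ]
 [0.5156 0.1466 0.05  ]
 [0.4319 0.1622 0.05  ]
 [0.4763 0.3898 0.05  ]] [0.4959 0.2681 0.05  ]
stand yaw -0.19224092322567018
holes [0.4783 0.1778] [0.5135 0.3584]
```

{"op": "move_arm", "data": {"jaw": 0.5, "steps": [{"z":0.04},{"z":0.035},{"x":0.0115,"y":-0.036,"yaw":0.01},{"x":0.0115,"y":-0.036,"yaw":0.01},{"x":0.0115,"y":-0.036,"yaw":0.01},{"x":0.0115,"y":-0.036,"yaw":0.01},{"x":0.0115,"y":-0.036,"yaw":0.01},{"x":0.0115,"y":-0.036,"yaw":0.015},{"x":0.0115,"y":-0.036},{"x":0.0115,"y":-0.036},{"x":0.0115,"y":-0.036},{"x":0.0115,"y":-0.036}]}}

```text
validation failed for argument at $.st...
```

{"op": "move_arm", "data": {"jaw": 0.5, "steps": [{"x":0,"y":0,"z":0.04,"yaw":0},{"x":0,"y":0,"z":0.035,"yaw":0},{"x":0.0115,"y":-0.036,"z":0,"yaw":0.01},{"x":0.0115,"y":-0.036,"z":0,"yaw":0.01},{"x":0.0115,"y":-0.036,"z":0,"yaw":0.01},{"x":0.0115,"y":-0.036,"z":0,"yaw":0.01},{"x":0.0115,"y":-0.036,"z":0,"yaw":0.01},{"x":0.0115,"y":-0.036,"z":0,"yaw":0.015},{"x":0.0115,"y":-0.036,"z":0,"yaw":0},{"x":0.0115,"y":-0.036,"z":0,"yaw":0},{"x":0.0115,"y":-0.036,"z":0,"yaw":0},{"x":0.0115,"y":-0.036,"z":0,"yaw":0}]}}

```text
clock: 1.15
tool_pos: [0.3829, 0.2302, 0.2822]
tool_rot: [-2.583, -1.788, 0.0]
wrist_force: [0.7, -0.2, 0.8]
finger_gap: 0.503
```

{"op": "move_arm", "data": {"steps": [{"x":0.0111,"y":-0.035,"z":0,"yaw":0},{"x":0.0111,"y":-0.035,"z":0,"yaw":0},{"x":0.0111,"y":-0.035,"z":0,"yaw":0},{"x":0.0111,"y":-0.035,"z":0,"yaw":0},{"x":0.0111,"y":-0.035,"z":0,"yaw":0},{"x":0.0111,"y":-0.035,"z":0,"yaw":0},{"x":0.0111,"y":-0.035,"z":0,"yaw":0},{"x":0.0111,"y":-0.035,"z":0,"yaw":0},{"x":0.0111,"y":-0.035,"z":0,"yaw":0},{"x":0.0111,"y":-0.035,"z":0,"yaw":0},{"x":0.0111,"y":-0.035,"z":0,"yaw":0},{"x":0,"y":0,"z":-0.04,"yaw":0}]}}

```text
clock: 2.15
tool_pos: [0.5117, -0.1641, 0.2503]
tool_rot: [2.578, 1.764, 0.017]
wrist_force: [1.1, -1.6, 1.0]
finger_gap: 0.503
```

```bash
python3 - <<'E'
from plant import robot
from h import *
c=snap(robot,"wrist","1"); cv2.imwrite("pics/wrist1.png",c["img"][:,:,::-1])
print(robot.get_state()["tool_pos"],robot.get_state()["tool_rot"])
print(proj(c,[[.5052,-.1548,.098],[.485,-.262,.086]]))
E
```

```text
[ 0.5014 -0.1574  0.2366] [-2.5895 -1.7766  0.0096]
[[261.0415 154.7187]
 [168.2477 169.4826]]
```

View pics/wrist1.png

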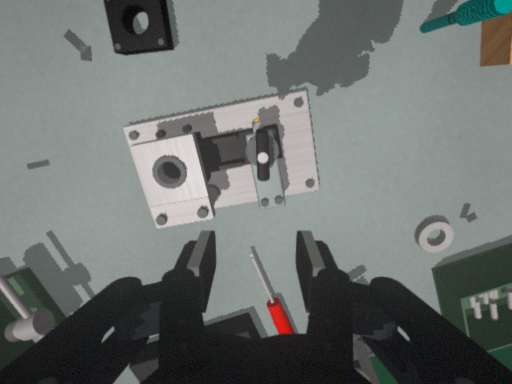

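```bash
python3 - <<'E'
from plant import robot
from h import *
for i in range(4):
    c=snap(robot,"wrist","2"); s=robot.get_state(); print(s["tool_pos"],s["tool_rot"],2*np.arctan2(s["tool_rot"][1],s["tool_rot"][0]))
print(proj(c,[[.5052,-.1548,.098],[.485,-.262,.086]]))
crop(c["img"],120,85,205,150,3.9,"pics/w2.png")
E
```

```text
[ 0.4993 -0.1539  0.2367] [-2.5814 -1.7769  0.0159] -5.077441384354531
[ 0.5015 -0.1528  0.2392] [-2.5808 -1.7821  0.0103] -5.074524183602705
[ 0.5039 -0.1523  0.2415] [-2.5815 -1.7869  0.0039] -5.072251533959903
[ 0.5055 -0.1521  0.2431] [2.5817 1.7896 0.0006] 1.2122881143895825
[[253.5915 170.1162]
 [159.8695 183.5829]]
```

View pics/w2.png

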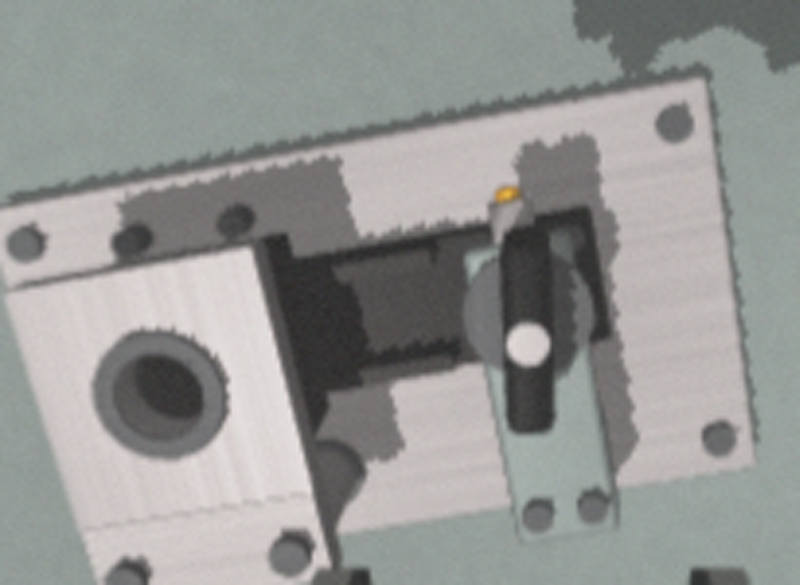

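```bash
python3 - <<'E'
from plant import robot
from h import *
c=load("wrist2")
f=lambda L:np.array(L)/3.9+[120-.4,85-.4]
print(onplane(c,f([(527,344)]),.098),onplane(c,f([(160,394)]),.086))
b=onplane(c,f([(526,237),(530,425)]),.098);d=b[0]-b[1];print(b,np.arctan2(d[1],d[0]),np.linalg.norm(d))
# base edge
b=onplane(c,f([(0,212),(708,72)]),.015);d=b[1]-b[0];print(np.arctan2(-d[0],d[1]))
for i in range(4):
    snap(robot,"wrist","2"); s=robot.get_state(); print(s["clock"],s["tool_pos"],s["tool_rot"],s["wrist_force"])
E
```

```text
[[ 0.5085 -0.1547  0.098 ]] [[ 0.4875 -0.2623  0.086 ]]
[[ 0.4803 -0.1444  0.098 ]
 [ 0.5311 -0.1623  0.098 ]] 2.8014127968412836 0.053833363430501775
-0.1719655500822891
2.45 [ 0.5064 -0.152   0.244 ] [2.58   1.7899 0.0035] [ 1.3729  0.2241 -0.0729]
2.5 [ 0.5067 -0.1519  0.2444] [2.5793 1.79   0.0049] [-0.3431 -0.369   0.4845]
2.55 [ 0.5068 -0.152   0.2445] [2.5792 1.7899 0.0053] [-0.0982  0.5738  0.1887]
2.6 [ 0.5066 -0.1521  0.2444] [2.5796 1.7897 0.0051] [-0.4229 -0.3182  1.5776]
```

{"op": "move_arm", "data": {"steps": [{"x":0,"y":-0.003,"z":-0.015,"yaw":0},{"x":0,"y":0,"z":-0.03,"yaw":0},{"x":0,"y":0,"z":-0.03,"yaw":0},{"x":0,"y":0,"z":-0.03,"yaw":0},{"x":0,"y":0,"z":-0.025,"yaw":0},{"x":0,"y":0,"z":-0.015,"yaw":0},{"x":0,"y":0,"z":-0.01,"yaw":0},{"x":0,"y":0,"z":0,"yaw":0},{"x":0,"y":0,"z":0,"yaw":0},{"x":0,"y":0,"z":0,"yaw":0}]}}

```text
clock: 3.43
tool_pos: [0.5066, -0.156, 0.0891]
tool_rot: [2.581, 1.788, 0.004]
wrist_force: [0.6, 0.2, 0.2]
finger_gap: 0.5
```

{"op": "move_arm", "data": {"steps": [{"x":0,"y":0.001,"z":-0.01,"yaw":0},{"x":0,"y":0,"z":-0.008,"yaw":0},{"x":0,"y":0,"z":0,"yaw":0},{"x":0,"y":0,"z":0,"yaw":0},{"x":0,"y":0,"z":0,"yaw":0}]}}

```text
clock: 3.85
tool_pos: [0.5049, -0.1549, 0.0694]
tool_rot: [-2.583, -1.788, 0.0]
wrist_force: [-0.4, -0.1, -0.5]
finger_gap: 0.498
```

```bash
python3 - <<'E'
from plant import robot
from h import *
c=snap(robot,"wrist","3"); cv2.imwrite("pics/wrist3.png",c["img"][:,:,::-1])
s=robot.get_state(); print(s["tool_pos"],s["tool_rot"],s["wrist_force"],s["joint_pos"])
E
```

```text
[ 0.505  -0.1549  0.0696] [2.583 1.788 0.   ] [ 0.2464 -0.0192  0.5069] [-0.3802  0.4016  0.7053  2.0272 -0.3495  0.8326  1.7359]
```

View pics/wrist3.png

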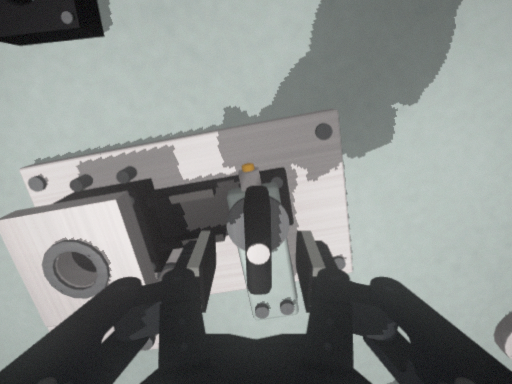

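The wing bar (column 258) sits between the fingers (columns 205 and 308), parallel to the pads. Closing on it.

{"op": "move_arm", "data": {"jaw": 0, "steps": [{"x":0,"y":0,"z":0,"yaw":0},{"x":0,"y":0,"z":0,"yaw":0},{"x":0,"y":0,"z":0,"yaw":0},{"x":0,"y":0,"z":0,"yaw":0},{"x":0,"y":0,"z":0,"yaw":0},{"x":0,"y":0,"z":0,"yaw":0},{"x":0,"y":0,"z":0,"yaw":0},{"x":0,"y":0,"z":0,"yaw":0}]}}

```text
clock: 4.57
tool_pos: [0.5056, -0.1539, 0.07]
tool_rot: [-2.582, -1.789, -0.002]
wrist_force: [-1.1, 2.8, 4.8]
finger_gap: 0.135
```

{"op": "move_arm", "data": {"steps": [{"x":0,"y":0,"z":0,"yaw":-0.05},{"x":0,"y":0,"z":0,"yaw":-0.08},{"x":0,"y":0,"z":0,"yaw":-0.08},{"x":0,"y":0,"z":0,"yaw":-0.08},{"x":0,"y":0,"z":0,"yaw":-0.08},{"x":0,"y":0,"z":0,"yaw":-0.08},{"x":0,"y":0,"z":0,"yaw":-0.05},{"x":0,"y":0,"z":0,"yaw":0},{"x":0,"y":0,"z":0,"yaw":0}]}}

```text
clock: 5.32
tool_pos: [0.5063, -0.153, 0.07]
tool_rot: [-2.943, -1.096, -0.003]
wrist_force: [-0.6, 3.2, 0.9]
finger_gap: 0.137
```

```bash
python3 - <<'E'
from plant import robot
from h import *
s=robot.get_state(); print(s["tool_pos"],s["tool_rot"],2*np.arctan2(s["tool_rot"][1],s["tool_rot"][0]),s["wrist_force"],s["ft_torque"],s["joint_pos"],s["finger_gap"])
E
```

```text
[ 0.5063 -0.153   0.07  ] [-2.9429 -1.0956 -0.003 ] -5.570407944271226 [-0.5718  3.2275  0.9441] [1.0157 0.1444 0.1051] [-0.4716  0.437   0.8192  2.0292 -0.4273  0.8499  1.3029] 0.1369919638177427
```

{"op": "move_arm", "data": {"steps": [{"x":0,"y":0,"z":0,"yaw":-0.05},{"x":0,"y":0,"z":0,"yaw":-0.08},{"x":0,"y":0,"z":0,"yaw":-0.08},{"x":0,"y":0,"z":0,"yaw":-0.08},{"x":0,"y":0,"z":0,"yaw":-0.08},{"x":0,"y":0,"z":0,"yaw":-0.08},{"x":0,"y":0,"z":0,"yaw":-0.04},{"x":0,"y":0,"z":0,"yaw":0},{"x":0,"y":0,"z":0,"yaw":0},{"x":0,"y":0,"z":0,"yaw":0}]}}

```text
clock: 6.15
tool_pos: [0.5072, -0.1525, 0.07]
tool_rot: [-3.12, -0.349, -0.005]
wrist_force: [2.3, 4.9, 6.3]
finger_gap: 0.131
```

```bash
python3 - <<'E'
from plant import robot
from h import *
s=robot.get_state(); print(s["tool_pos"],s["tool_rot"],2*np.arctan2(s["tool_rot"][1],s["tool_rot"][0]),s["wrist_force"],s["ft_torque"],s["joint_pos"],s["finger_gap"])
c=snap(robot,"wrist","4"); cv2.imwrite("pics/wrist4.png",c["img"][:,:,::-1])
E
```

```text
[ 0.5072 -0.1525  0.07  ] [-3.1199 -0.3488 -0.0049] -6.060533073523794 [2.3069 4.9433 6.3272] [ 1.0758 -0.5571 -0.095 ] [-0.557   0.4853  0.9337  2.0315 -0.5158  0.8733  0.8883] 0.1311532881014781
```

View pics/wrist4.png

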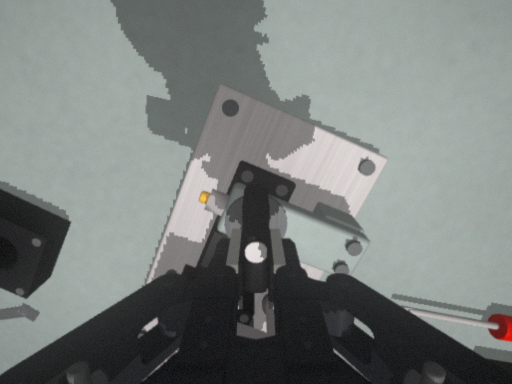

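{"op": "move_arm", "data": {"jaw": 0.5, "steps": [{"x":0,"y":0,"z":0,"yaw":-0.02},{"x":0,"y":0,"z":0,"yaw":0},{"x":0,"y":0,"z":0,"yaw":0},{"x":0,"y":0,"z":0,"yaw":0},{"x":0,"y":0,"z":0,"yaw":0},{"x":0,"y":0,"z":0.015,"yaw":0},{"x":0,"y":0,"z":0.03,"yaw":0},{"x":0,"y":0,"z":0.04,"yaw":0},{"x":0,"y":0,"z":0.04,"yaw":0},{"x":0,"y":0,"z":0.04,"yaw":0},{"x":0,"y":0,"z":0.03,"yaw":0},{"x":0,"y":0,"z":0.01,"yaw":0}]}}

```text
clock: 7.2
tool_pos: [0.5076, -0.1569, 0.2793]
tool_rot: [3.125, 0.313, 0.013]
wrist_force: [1.7, 0.1, 0.3]
finger_gap: 0.5
```

```bash
python3 - <<'E'
from plant import robot
from h import *
c=snap(robot,"wrist","5"); s=robot.get_state(); print(s["tool_pos"],s["tool_rot"],s["finger_gap"])
cv2.imwrite("pics/wrist5.png",c["img"][:,:,::-1])
t=load("top0"); q=load("side0")
h=lambda L:np.array(L)/5+[100-.4,175-.4]
g=lambda L:np.array(L)/3.7+[235-.37,175-.37]
print("big",tri([(t,h([(457,471)])),(q,g([(354,75)]))]),"turq",tri([(t,h([(690,280)])),(q,g([(204,42)]))]))
E
```

```text
[ 0.5077 -0.1565  0.2791] [3.1253 0.3137 0.0133] 0.5003973882230573
big [0.3649 0.182  0.1724] turq [0.445  0.0873 0.1299]
```

View pics/wrist5.png

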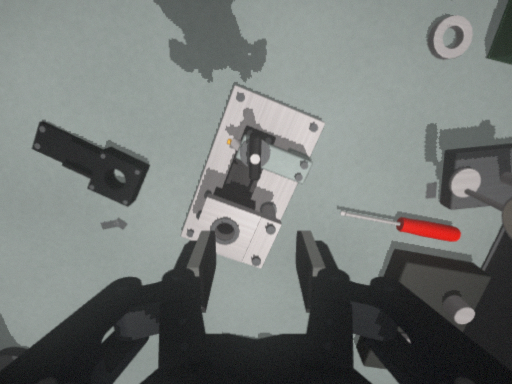

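```bash
python3 - <<'E'
from h import *
c=load("wrist5"); crop(c["img"],175,80,160,190,3.1,"pics/w5.png")
E
```

```text
(no output)
```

View pics/w5.png

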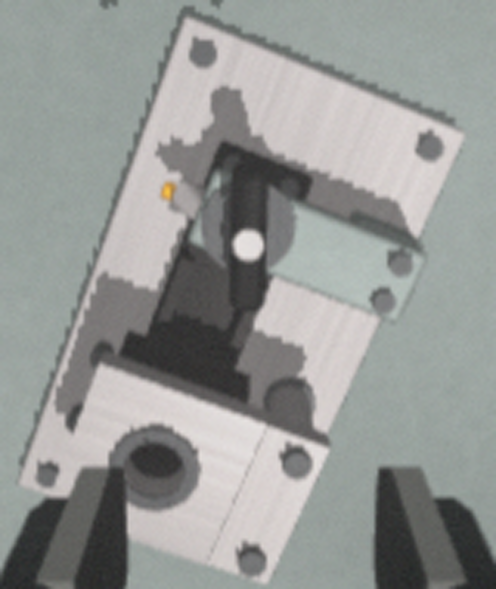

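```bash
python3 - <<'E'
from h import *
c=load("wrist5"); f=lambda L:np.array(L)/3.1+[175-.34,80-.34]
b=onplane(c,f([(250,165),(247,305)]),.098);d=b[1]-b[0];print("bar",np.arctan2(d[1],d[0]),np.linalg.norm(d))
b=onplane(c,f([(187,12),(22,482)]),.015);d=b[0]-b[1];print("yaw",np.arctan2(-d[0],d[1]),np.linalg.norm(d))
b=onplane(c,f([(187,12),(463,133)]),.015);d=b[1]-b[0];print("yaw2",np.arctan2(d[1],d[0]),np.linalg.norm(d))
print("bush",onplane(c,f([(153,466)]),.086),"knob",onplane(c,f([(248,246)]),.098))
E
```

```text
bar -1.3934580803221246 0.0549910241305459
yaw -0.17483288693351273 0.24864824136835345
yaw2 -0.19708050631385113 0.13752891827010102
bush [[ 0.4874 -0.2612  0.086 ]] knob [[ 0.5081 -0.1553  0.098 ]]
```

{"op": "move_arm", "data": {"steps": [{"x":-0.003,"y":0.02,"z":0,"yaw":0},{"x":-0.003,"y":0.035,"z":0,"yaw":0},{"x":-0.003,"y":0.035,"z":0,"yaw":0},{"x":-0.003,"y":0.035,"z":0,"yaw":0},{"x":-0.003,"y":0.035,"z":0,"yaw":0},{"x":-0.003,"y":0.035,"z":0,"yaw":0},{"x":-0.003,"y":0.035,"z":0,"yaw":0},{"x":-0.003,"y":0.035,"z":0,"yaw":0},{"x":-0.003,"y":0.035,"z":0,"yaw":0},{"x":-0.001,"y":0.02,"z":0,"yaw":0},{"x":-0.001,"y":0.012,"z":0,"yaw":0},{"x":0,"y":0.004,"z":0,"yaw":0}]}}

```text
clock: 8.25
tool_pos: [0.4751, 0.1826, 0.2732]
tool_rot: [3.123, 0.32, -0.003]
wrist_force: [0.2, -0.1, 0.2]
finger_gap: 0.497
```

{"op": "move_arm", "data": {"steps": [{"x":0,"y":0,"z":-0.01,"yaw":0},{"x":0,"y":0,"z":-0.015,"yaw":0},{"x":0,"y":0,"z":-0.015,"yaw":0},{"x":0,"y":0,"z":-0.01,"yaw":0},{"x":0,"y":0,"z":0,"yaw":0},{"x":0,"y":0,"z":0,"yaw":0},{"x":0,"y":0,"z":0,"yaw":0},{"x":0,"y":0,"z":0,"yaw":0},{"x":0,"y":0,"z":0,"yaw":0}]}}

```text
clock: 9.0
tool_pos: [0.4767, 0.1814, 0.2254]
tool_rot: [-3.125, -0.315, -0.002]
wrist_force: [0.4, 1.0, -0.7]
finger_gap: 0.501
```

```bash
python3 - <<'E'
from plant import robot
from h import *
c=snap(robot,"wrist","6"); s=robot.get_state(); print(s["tool_pos"],s["tool_rot"],s["finger_gap"])
cv2.imwrite("pics/wrist6.png",c["img"][:,:,::-1]); print(proj(c,[[.4785,.1787,.148]]))
E
```

```text
[0.4766 0.1815 0.2253] [-3.1247 -0.3153 -0.0021] 0.5003904509851237
[[256.4877 189.9319]]
```

View pics/wrist6.png

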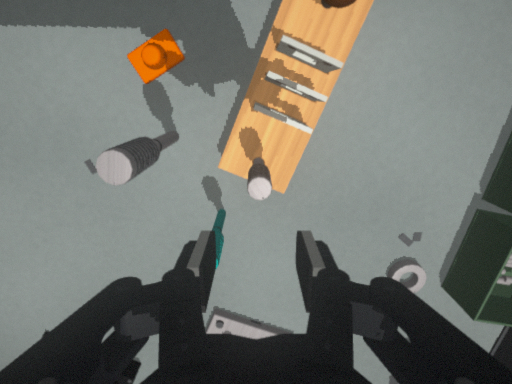

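{"op": "move_arm", "data": {"steps": [{"x":0.003,"y":-0.003,"z":-0.01,"yaw":0},{"x":0,"y":0,"z":-0.015,"yaw":0},{"x":0,"y":0,"z":-0.02,"yaw":0},{"x":0,"y":0,"z":-0.015,"yaw":0},{"x":0,"y":0,"z":-0.005,"yaw":0},{"x":0,"y":0,"z":0,"yaw":0},{"x":0,"y":0,"z":0,"yaw":0},{"x":0,"y":0,"z":0,"yaw":0},{"x":0,"y":0,"z":0,"yaw":0}]}}

```text
clock: 9.8
tool_pos: [0.48, 0.1787, 0.1607]
tool_rot: [-3.124, -0.315, -0.003]
wrist_force: [1.2, -0.6, 0.4]
finger_gap: 0.501
```

```bash
python3 - <<'E'
from plant import robot
from h import *
c=snap(robot,"wrist","7"); s=robot.get_state(); print(s["tool_pos"],s["tool_rot"],s["finger_gap"])
cv2.imwrite("pics/wrist7.png",c["img"][:,:,::-1]); print(proj(c,[[.4785,.1787,.148]]))
E
```

```text
[0.4799 0.1787 0.1606] [-3.1244 -0.3153 -0.003 ] 0.5006308658632574
[[252.9653 215.7862]]
```

View pics/wrist7.png

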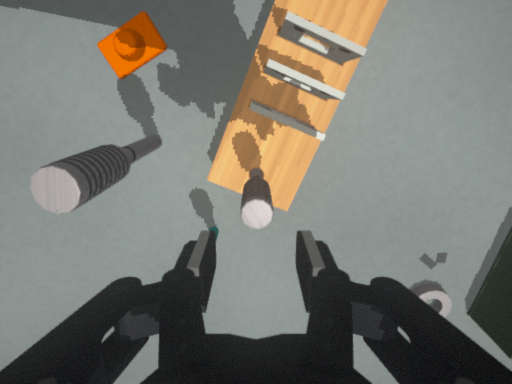

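{"op": "move_arm", "data": {"steps": [{"x":0,"y":0,"z":-0.01,"yaw":0},{"x":0,"y":0,"z":-0.015,"yaw":0},{"x":0,"y":0,"z":-0.015,"yaw":0},{"x":0,"y":0,"z":-0.01,"yaw":0},{"x":0,"y":0,"z":-0.006,"yaw":0},{"x":0,"y":0,"z":0,"yaw":0},{"x":0,"y":0,"z":0,"yaw":0},{"x":0,"y":0,"z":0,"yaw":0},{"x":0,"y":0,"z":0,"yaw":0},{"x":0,"y":0,"z":0,"yaw":0}]}}

```text
clock: 10.68
tool_pos: [0.4796, 0.1785, 0.1042]
tool_rot: [-3.125, -0.315, -0.002]
wrist_force: [0.4, -0.5, 0.3]
finger_gap: 0.498
```

{"op": "move_arm", "data": {"jaw": 0, "steps": [{"x":0,"y":0,"z":0,"yaw":0},{"x":0,"y":0,"z":0,"yaw":0},{"x":0,"y":0,"z":0,"yaw":0},{"x":0,"y":0,"z":0,"yaw":0},{"x":0,"y":0,"z":0,"yaw":0},{"x":0,"y":0,"z":0,"yaw":0},{"x":0,"y":0,"z":0,"yaw":0},{"x":0,"y":0,"z":0,"yaw":0}]}}

```text
clock: 11.35
tool_pos: [0.4796, 0.1785, 0.1041]
tool_rot: [-3.125, -0.315, -0.002]
wrist_force: [-0.1, 1.2, 6.0]
finger_gap: 0.233
```

```bash
python3 - <<'E'
from plant import robot
from h import *
s=robot.get_state(); print({k:np.round(v,4) for k,v in s.items()})
c=snap(robot,"side","8"); crop(c["img"],215,140,150,150,4,"pics/s8.png")
E
```

```text
{'clock': np.float64(11.35), 'joint_pos': array([-1.1871,  0.3411,  0.8703,  2.0502, -0.3349,  0.8933,  0.0693]), 'dq': array([ 0.0004, -0.0009,  0.0001, -0.0014,  0.0016, -0.0009,  0.0003]), 'effort': array([  0.0375, -24.005 ,   5.9293, -18.2677,   0.0123,  -0.17  ,
        -0.001 ]), 'tool_pos': array([0.4796, 0.1785, 0.1041]), 'tool_rot': array([-3.1251, -0.3151, -0.0017]), 'wrist_force': array([-0.1171,  1.1752,  6.0178]), 'ft_torque': array([-0.0163,  0.1151, -0.0127]), 'finger_gap': np.float64(0.2333)}
```

View pics/s8.png

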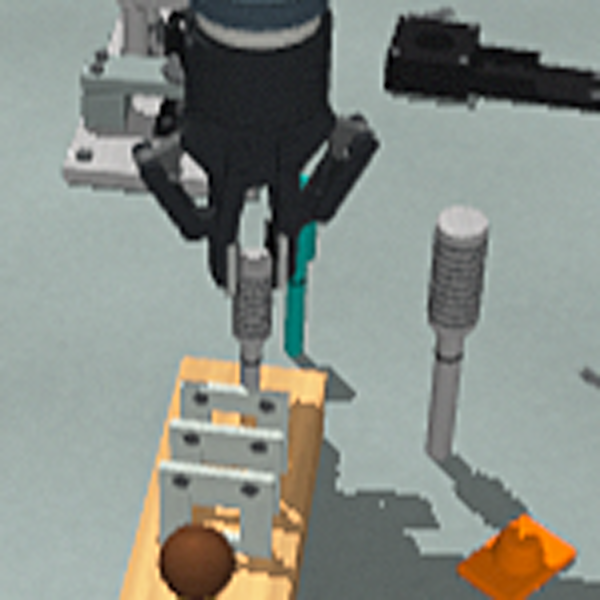

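{"op": "move_arm", "data": {"steps": [{"x":0,"y":0,"z":0.004,"yaw":0},{"x":0,"y":0,"z":0.008,"yaw":0},{"x":0,"y":0,"z":0.012,"yaw":0},{"x":0,"y":0,"z":0.015,"yaw":0},{"x":0,"y":0,"z":0.02,"yaw":0},{"x":0,"y":0,"z":0.025,"yaw":0},{"x":0,"y":0,"z":0.03,"yaw":0},{"x":0,"y":0,"z":0.025,"yaw":0},{"x":0,"y":0,"z":0.015,"yaw":0},{"x":0,"y":0,"z":0.008,"yaw":0},{"x":0,"y":0,"z":0.004,"yaw":0},{"x":0,"y":0,"z":0,"yaw":0}]}}

```text
clock: 12.4
tool_pos: [0.4786, 0.1781, 0.2697]
tool_rot: [-3.125, -0.315, 0.001]
wrist_force: [0.0, 0.8, -2.2]
finger_gap: 0.23
```

```bash
python3 - <<'E'
from plant import robot
from h import *
s=robot.get_state(); print({k:np.round(s[k],4) for k in("tool_pos","tool_rot","wrist_force","finger_gap")})
c=snap(robot,"side","9"); crop(c["img"],215,90,150,150,4,"pics/s9.png")
c=snap(robot,"wrist","9"); cv2.imwrite("pics/w9.png",c["img"][:,:,::-1])
E
```

```text
{'tool_pos': array([0.4786, 0.1781, 0.2697]), 'tool_rot': array([-3.1251, -0.3153,  0.0009]), 'wrist_force': array([ 0.0306,  0.7588, -2.1593]), 'finger_gap': np.float64(0.2304)}
```

View pics/s9.png

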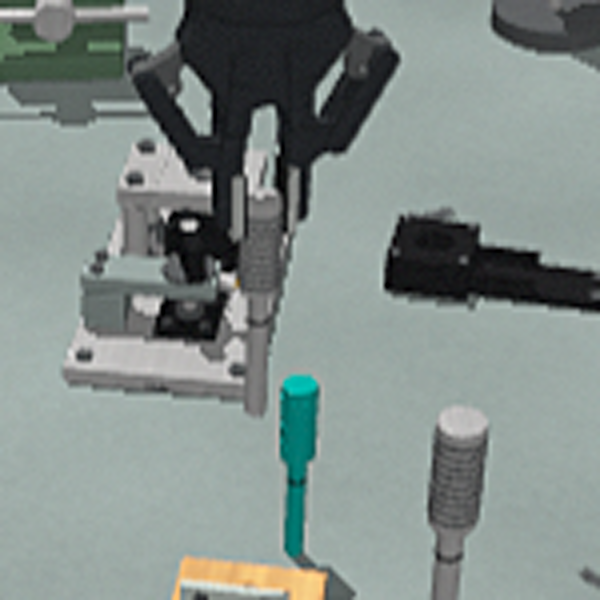

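View pics/w9.png

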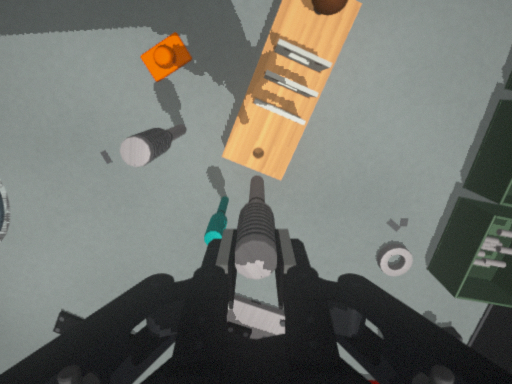

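```bash
python3 - <<'E'
from h import *
s=load("side9"); w=load("wrist9")
P=np.array([.4786,.1781,.1807])
L=[P,P+[0,0,.061],P+[0,0,.078],P+[0,0,.133]]
print("side",(proj(s,L)-[215-.375,90-.375])*4)
print("wrist",proj(w,L))
crop(s["img"],262,130,40,70,8,"pics/s9z.png")
crop(w["img"],210,150,100,140,4,"pics/w9z.png")
E
```

```text
side [[254.0052 408.2441]
 [255.9231 314.7591]
 [256.4816 287.4538]
 [258.3651 195.0676]]
wrist [[255.9912 182.9175]
 [256.0479 207.9679]
 [256.0696 217.6241]
 [256.1737 263.945 ]]
```

View pics/s9z.png

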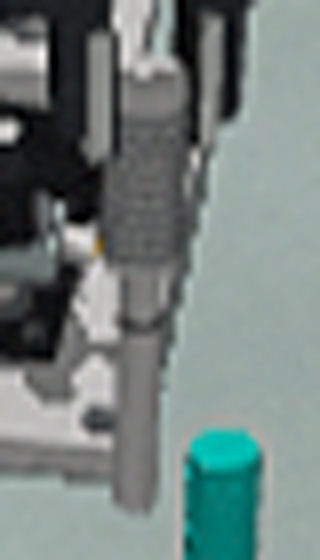

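View pics/w9z.png

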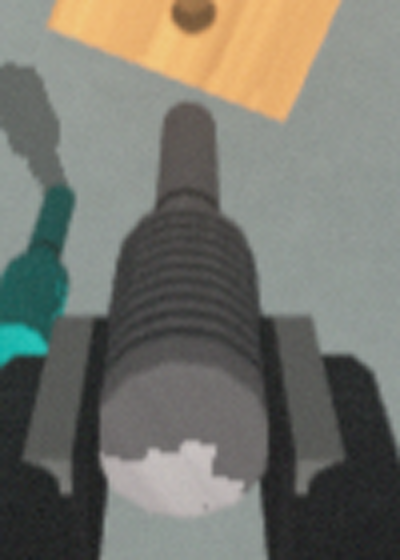

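```bash
python3 - <<'E'
from h import *
s=load("side0")
for n,p in (("big",[.3665,.1795]),("turq",[.445,.0875])):
    P=[[*p,0.003],[*p,.06],[*p,.12],[*p,.17]]
    print(n,proj(s,P))
    print("slope px/px",np.diff(proj(s,P)[[0,3]],axis=0))
crop(s["img"],270,178,75,85,7,"pics/s0z.png")
E
```

```text
big [[323.5898 250.725 ]
 [325.4327 232.9029]
 [327.4979 212.8849]
 [329.3262 195.1236]]
slope px/px [[  5.7364 -55.6014]]
turq [[288.2631 226.2203]
 [288.942  208.8299]
 [289.6991 189.3826]
 [290.366  172.2029]]
slope px/px [[  2.103  -54.0174]]
```

View pics/s0z.png

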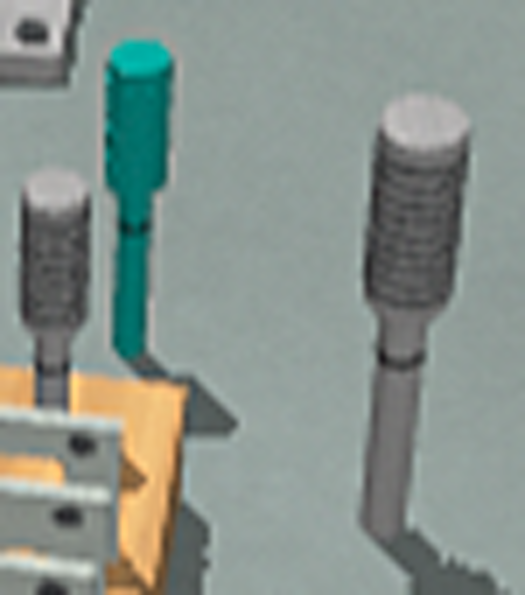

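{"op": "move_arm", "data": {"steps": [{"x":0,"y":-0.01,"z":0,"yaw":0},{"x":0,"y":-0.02,"z":0,"yaw":0},{"x":0.001,"y":-0.03,"z":0,"yaw":0},{"x":0.001,"y":-0.03,"z":0,"yaw":0},{"x":0.001,"y":-0.03,"z":0,"yaw":0},{"x":0.001,"y":-0.03,"z":0,"yaw":0},{"x":0.001,"y":-0.03,"z":0,"yaw":0},{"x":0.001,"y":-0.03,"z":0,"yaw":0},{"x":0.001,"y":-0.03,"z":0,"yaw":0},{"x":0,"y":-0.03,"z":0,"yaw":0},{"x":0,"y":-0.03,"z":0,"yaw":0},{"x":0,"y":-0.03,"z":0,"yaw":0}]}}

```text
clock: 13.5
tool_pos: [0.4838, -0.1552, 0.2691]
tool_rot: [-3.124, -0.312, 0.0]
wrist_force: [0.2, -0.7, -1.6]
finger_gap: 0.23
```

{"op": "move_arm", "data": {"steps": [{"x":0,"y":-0.03,"z":0,"yaw":0},{"x":0,"y":-0.03,"z":0,"yaw":0},{"x":0,"y":-0.02,"z":0,"yaw":0},{"x":0,"y":-0.015,"z":0,"yaw":0},{"x":0,"y":-0.01,"z":0,"yaw":0},{"x":0,"y":-0.005,"z":0,"yaw":0},{"x":0,"y":0,"z":0,"yaw":0},{"x":0,"y":0,"z":0,"yaw":0},{"x":0,"y":0,"z":0,"yaw":0},{"x":0,"y":0,"z":0,"yaw":0},{"x":0,"y":0,"z":0,"yaw":0},{"x":0,"y":0,"z":0,"yaw":0}]}}

```text
clock: 14.5
tool_pos: [0.4863, -0.2609, 0.2694]
tool_rot: [-3.125, -0.318, -0.0]
wrist_force: [0.2, 0.4, -3.7]
finger_gap: 0.236
```

```bash
cat > look.py <<'E'
from plant import robot
from h import *
import sys
tag=sys.argv[1]
s=robot.get_state(); print({k:np.round(s[k],4) for k in("clock","tool_pos","tool_rot","wrist_force","finger_gap")}, s["tool_rot"][2])
p=s["tool_pos"]; tip=p+[0,0,.019-.108]
L=[tip,tip+[0,0,.061],tip+[0,0,.078],tip+[0,0,.133]]
for n in ("side","top","wrist"):
    c=snap(robot,n,tag); q=proj(c,L); b=proj(c,[[.4855,-.262,.086]]); print(n,q.round(1).tolist(),"bush",b.round(1).tolist())
    ctr=np.r_[q,b].mean(0).astype(int); x0=np.clip(ctr[0]-60,0,512-120);y0=np.clip(ctr[1]-55,0,384-110)
    if n=="wrist": x0,y0=150,130
    w,h=(200,150) if n=="wrist" else (120,110)
    if n=="wrist": crop(c["img"],x0,y0,w,h,4,f"pics/{n}{tag}z.png")
    else: crop(c["img"],x0,y0,w,h,5,f"pics/{n}{tag}z.png")
    print("crop",x0,y0)
E
python3 look.py 10
```

```text
{'clock': np.float64(14.5), 'tool_pos': array([ 0.4863, -0.2609,  0.2694]), 'tool_rot': array([-3.125 , -0.3179, -0.0001]), 'wrist_force': array([ 0.1506,  0.3878, -3.7433]), 'finger_gap': np.float64(0.2359)} -0.00012143599316372138
side [[267.8, 103.4], [267.9, 83.9], [267.9, 78.3], [268.0, 59.5]] bush [[268.0, 131.4]]
crop 207 36
top [[402.7, 212.0], [415.1, 210.8], [419.0, 210.5], [432.9, 209.2]] bush [[387.5, 213.7]]
crop 351 156
wrist [[255.4, 182.4], [255.4, 207.2], [255.4, 216.7], [255.5, 262.4]] bush [[254.5, 160.7]]
crop 150 130
```

View pics/side10z.png

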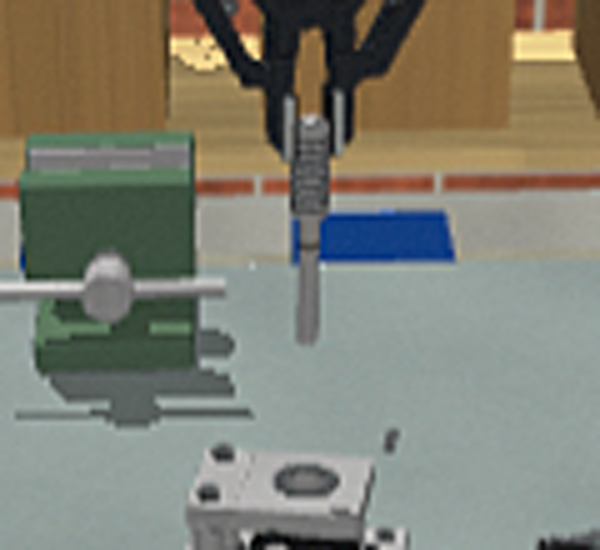

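View pics/wrist10z.png

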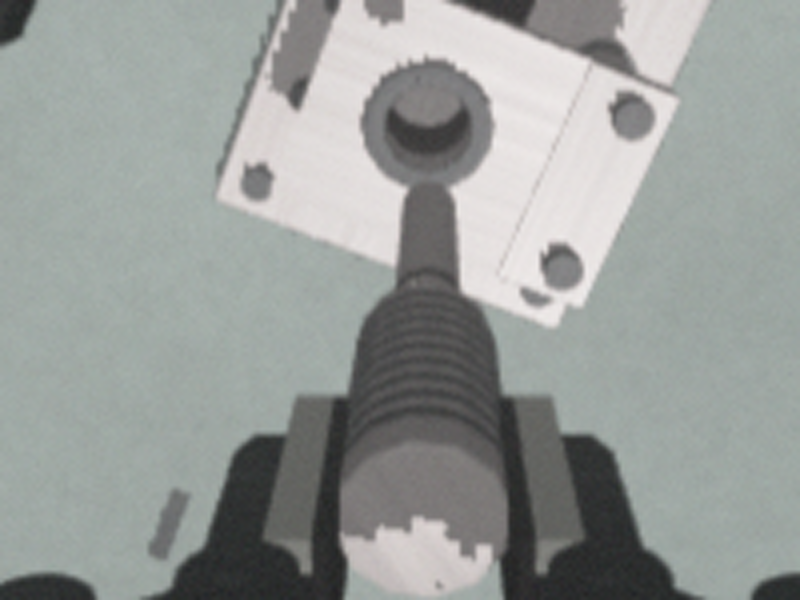

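View pics/top10z.png

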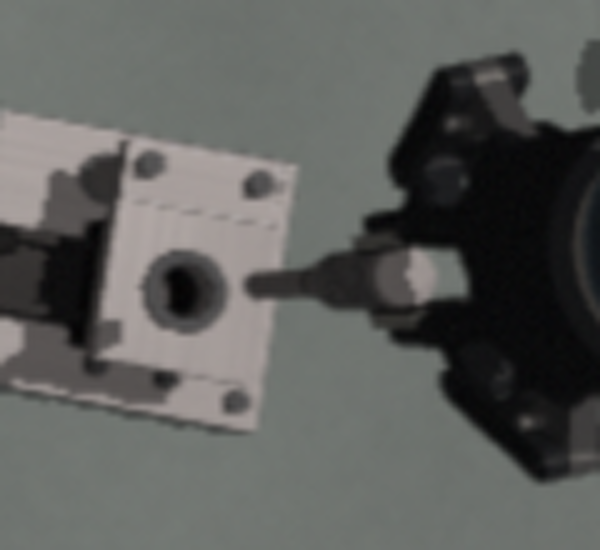

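{"op": "move_arm", "data": {"steps": [{"x":0,"y":0,"z":-0.005,"yaw":0},{"x":0,"y":0,"z":-0.01,"yaw":0},{"x":0,"y":0,"z":-0.015,"yaw":0},{"x":0,"y":0,"z":-0.015,"yaw":0},{"x":0,"y":0,"z":-0.015,"yaw":0},{"x":0,"y":0,"z":-0.01,"yaw":0},{"x":0,"y":0,"z":-0.005,"yaw":0},{"x":0,"y":0,"z":0,"yaw":0},{"x":0,"y":0,"z":0,"yaw":0},{"x":0,"y":0,"z":0,"yaw":0},{"x":0,"y":0,"z":0,"yaw":0},{"x":0,"y":0,"z":0,"yaw":0}]}}

```text
clock: 15.65
tool_pos: [0.4865, -0.2621, 0.1953]
tool_rot: [3.125, 0.315, 0.002]
wrist_force: [0.8, -0.4, -1.9]
finger_gap: 0.234
```

```bash
sed -i 's/-60,0,512-120/-40,0,512-80/; s/-55,0,384-110/-37,0,384-75/; s/(120,110)/(80,75)/; s/,5,f"pics/,8,f"pics/' look.py; python3 look.py 11
```

```text
{'clock': np.float64(15.65), 'tool_pos': array([ 0.4865, -0.2621,  0.1953]), 'tool_rot': array([3.1252, 0.3153, 0.0023]), 'wrist_force': array([ 0.7975, -0.3633, -1.85  ]), 'finger_gap': np.float64(0.234)} 0.0022741887759478827
side [[267.7, 125.5], [267.7, 107.3], [267.7, 102.0], [267.8, 84.4]] bush [[268.0, 131.4]]
crop 227 73
top [[390.6, 213.0], [400.9, 212.1], [404.0, 211.8], [415.3, 210.8]] bush [[387.5, 213.7]]
crop 359 175
wrist [[255.3, 183.0], [255.4, 208.0], [255.4, 217.6], [255.6, 263.7]] bush [[254.2, 176.6]]
crop 150 130
```

View pics/side11z.png

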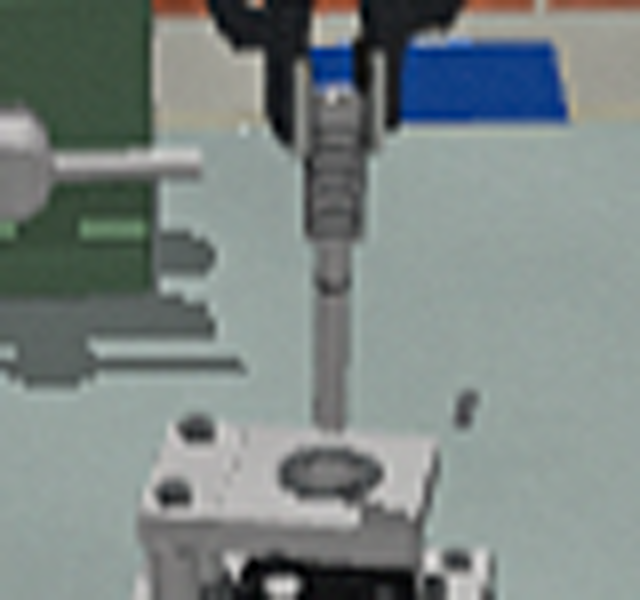

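View pics/wrist11z.png

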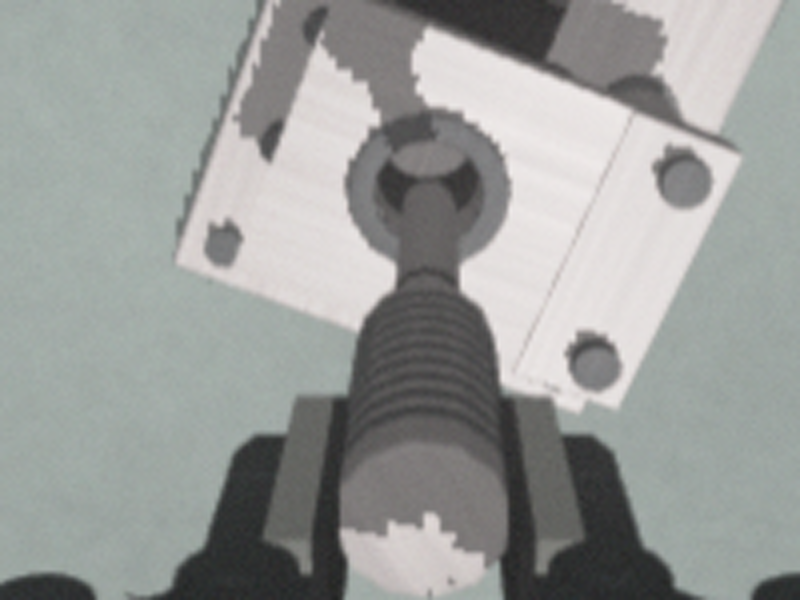

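View pics/top11z.png

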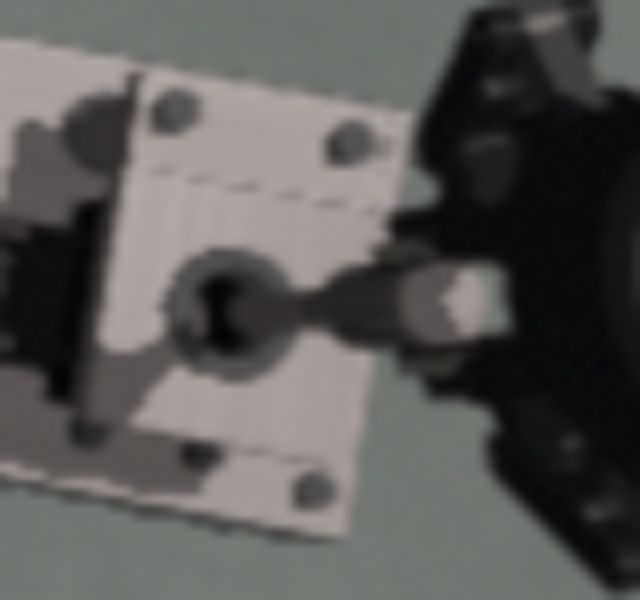

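```bash
cat > meas.py <<'E'
from h import *
def onY(c,uv,y):
    o,d=ray(c,uv); return o+d*((y-o[1])/d[:,1])[:,None]
def pxs(L,x0,y0,s): return (np.array(L,float)+.5)/s-.5+[x0,y0]
E
python3 - <<'E'
from meas import *
s=load("side11");t=load("top11");w=load("wrist11")
print("side bush",onplane(s,pxs([(330.5,474)],227,73,8),.086))
print("side tip/ring/handlebot/top",onY(s,pxs([(330,420),(333,283),(333,235),(338,90)],227,73,8),-.2615))
print("top bush",onplane(t,pxs([(231,315)],359,175,8),.086))
print("top tip",onplane(t,pxs([(251,309)],359,175,8),.106),"pintop",onplane(t,pxs([(442,303)],359,175,8),.239))
f=lambda L:pxs(L,150,130,4)
print("w bush",onplane(w,f([(428,189)]),.086),"tip leading edge",onplane(w,f([(428,177)]),.106),"top",onplane(w,f([(424,518)]),.239),"ring lead",onplane(w,f([(428,270)]),.167))
E
```

```text
side bush [[ 0.4859 -0.2595  0.086 ]]
side tip/ring/handlebot/top [[ 0.4861 -0.2615  0.1082]
 [ 0.4851 -0.2615  0.1654]
 [ 0.4852 -0.2615  0.1847]
 [ 0.4836 -0.2615  0.2414]]
top bush [[ 0.485  -0.2619  0.086 ]]
top tip [[ 0.4862 -0.2607  0.106 ]] pintop [[ 0.4833 -0.2592  0.239 ]]
w bush [[ 0.4879 -0.2618  0.086 ]] tip leading edge [[ 0.4861 -0.2535  0.106 ]] top [[ 0.4861 -0.2598  0.239 ]] ring lead [[ 0.4858 -0.254   0.167 ]]
```

{"op": "move_arm", "data": {"steps": [{"x":0,"y":-0.0018,"z":0,"yaw":0},{"x":0,"y":0,"z":0,"yaw":0},{"x":0,"y":0,"z":-0.004,"yaw":0},{"x":0,"y":0,"z":-0.008,"yaw":0},{"x":0,"y":0,"z":-0.01,"yaw":0},{"x":0,"y":0,"z":-0.01,"yaw":0},{"x":0,"y":0,"z":-0.01,"yaw":0},{"x":0,"y":0,"z":-0.01,"yaw":0},{"x":0,"y":0,"z":-0.008,"yaw":0},{"x":0,"y":0,"z":-0.005,"yaw":0},{"x":0,"y":0,"z":0,"yaw":0},{"x":0,"y":0,"z":0,"yaw":0}]}}

```text
clock: 16.8
tool_pos: [0.4858, -0.2637, 0.1292]
tool_rot: [3.126, 0.315, -0.001]
wrist_force: [0.3, -0.1, -2.0]
finger_gap: 0.234
```

{"op": "move_arm", "data": {"steps": [{"x":0,"y":0,"z":0,"yaw":0},{"x":0,"y":0,"z":0,"yaw":0},{"x":0,"y":0,"z":0,"yaw":0},{"x":0,"y":0,"z":0,"yaw":0}]}}

```text
clock: 17.13
tool_pos: [0.4864, -0.2637, 0.1299]
tool_rot: [3.125, 0.315, 0.001]
wrist_force: [-0.3, 0.7, -2.2]
finger_gap: 0.235
```

```bash
python3 look.py 12
```

```text
{'clock': np.float64(17.1333), 'tool_pos': array([ 0.4864, -0.2637,  0.1299]), 'tool_rot': array([3.1255, 0.3154, 0.0015]), 'wrist_force': array([-0.3238,  0.7498, -2.2357]), 'finger_gap': np.float64(0.2354)} 0.001450740146422584
side [[267.6, 143.8], [267.7, 126.5], [267.7, 121.6], [267.8, 105.0]] bush [[268.0, 131.4]]
crop 227 88
top [[381.8, 214.0], [390.6, 213.2], [393.3, 212.9], [402.9, 212.1]] bush [[387.5, 213.7]]
crop 351 176
wrist [[255.3, 182.9], [255.4, 207.9], [255.4, 217.5], [255.6, 263.5]] bush [[254.7, 197.8]]
crop 150 130
```

View pics/side12z.png

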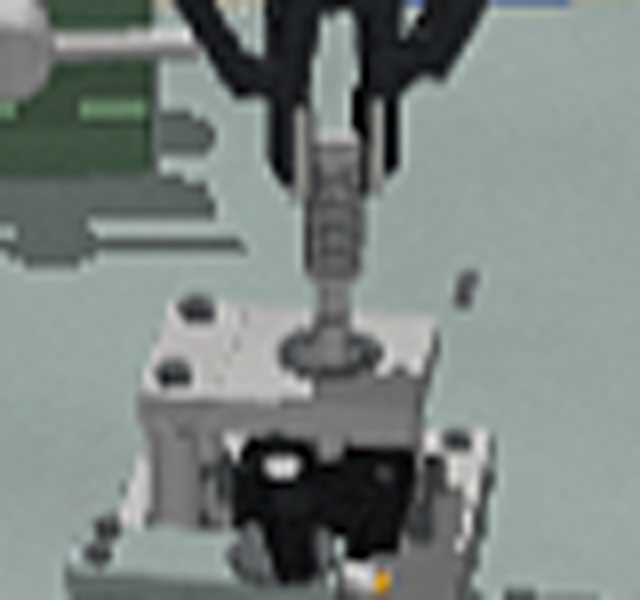

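View pics/wrist12z.png

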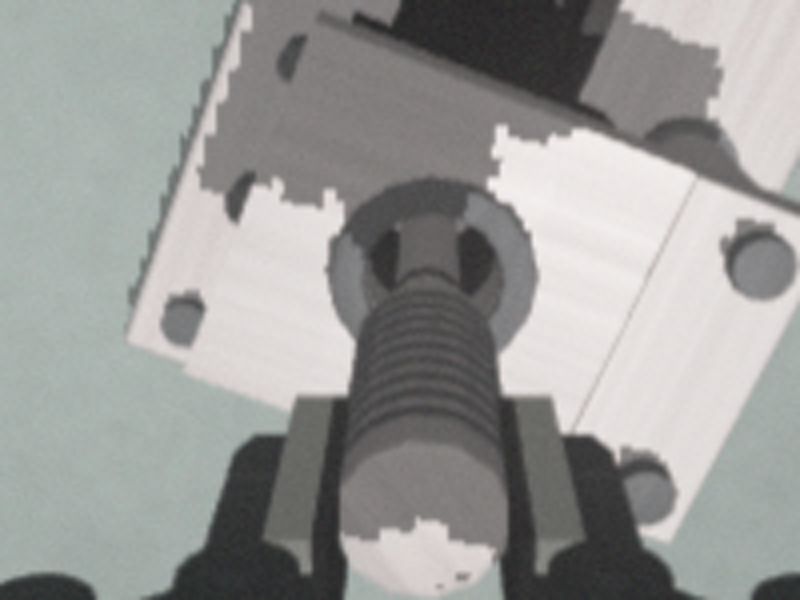

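View pics/top12z.png

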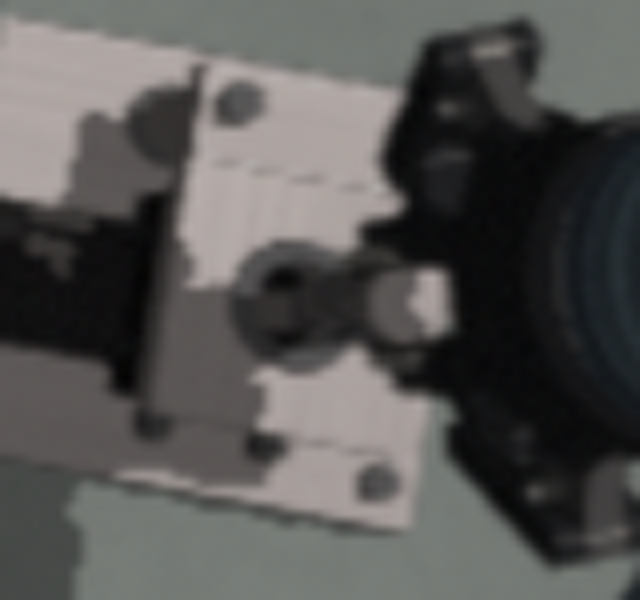

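```bash
python3 - <<'E'
from meas import *
s=load("side12");t=load("top12");w=load("wrist12")
print("top bush",onplane(t,pxs([(294,305.5)],351,176,8),.086),"pin top",onplane(t,pxs([(409,304)],351,176,8),.1739))
f=lambda L:pxs(L,150,130,4)
print("w bush",onplane(w,f([(433,281)]),.086),"wtop",onplane(w,f([(424,518)]),.1739))
x,y=.4853,-.2618
P=[[x,y+.011,.1189],[x,y-.011,.1739],[x,y+.006,.1019],[x,y+.006,.086],[x,y+.02,.086],[x,y-.02,.086]]
print(((proj(s,P)-[227,88]+.5)*8-.5).round(1).tolist())
crop(s["img"],252,100,32,48,12,"pics/s12zz.png")
E
```

```text
top bush [[ 0.4855 -0.2616  0.086 ]] pin top [[ 0.4832 -0.2612  0.1739]]
w bush [[ 0.4882 -0.2631  0.086 ]] wtop [[ 0.4859 -0.2614  0.1739]]
[[333.1, 288.2], [331.6, 128.5], [332.5, 321.9], [332.4, 358.7], [333.6, 376.8], [330.1, 325.9]]
```

View pics/s12zz.png

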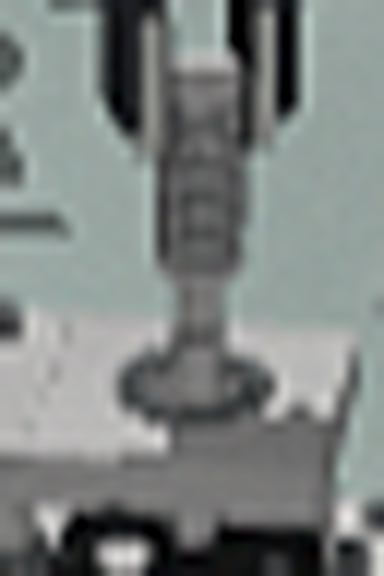

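{"op": "move_arm", "data": {"steps": [{"x":0.0004,"y":-0.0004,"z":0,"yaw":0},{"x":0,"y":0,"z":-0.002,"yaw":0},{"x":0,"y":0,"z":-0.004,"yaw":0},{"x":0,"y":0,"z":-0.005,"yaw":0},{"x":0,"y":0,"z":-0.003,"yaw":0},{"x":0,"y":0,"z":-0.0015,"yaw":0},{"x":0,"y":0,"z":0,"yaw":0},{"x":0,"y":0,"z":0,"yaw":0},{"x":0,"y":0,"z":0,"yaw":0},{"x":0,"y":0,"z":0,"yaw":0},{"x":0,"y":0,"z":0,"yaw":0},{"x":0,"y":0,"z":0,"yaw":0}]}}

```text
clock: 18.28
tool_pos: [0.4865, -0.264, 0.1141]
tool_rot: [3.126, 0.315, 0.0]
wrist_force: [-0.6, -0.5, -1.3]
finger_gap: 0.234
```

```bash
python3 look.py 13; python3 - <<'E'
from meas import *
s=load("side13")
x,y=.4853,-.2618
P=[[x,y+.011,.103],[x,y+.006,.086],[x,y+.02,.086],[x,y-.02,.086],[x,y+.013,.086]]
print(((proj(s,P)-[252,105]+.5)*12-.5).round(1).tolist())
crop(s["img"],252,105,40,48,12,"pics/s13zz.png")
E
```

```text
{'clock': np.float64(18.2833), 'tool_pos': array([ 0.4865, -0.264 ,  0.1141]), 'tool_rot': array([3.1256, 0.3154, 0.0004]), 'wrist_force': array([-0.6095, -0.4851, -1.3196]), 'finger_gap': np.float64(0.2342)} 0.0004204226001374252
side [[267.6, 148.1], [267.6, 131.1], [267.6, 126.1], [267.7, 109.8]] bush [[268.0, 131.4]]
crop 227 92
top [[379.8, 214.1], [388.3, 213.3], [390.9, 213.1], [400.1, 212.3]] bush [[387.5, 213.7]]
crop 349 176
wrist [[255.2, 182.8], [255.2, 207.7], [255.3, 217.3], [255.3, 263.2]] bush [[254.4, 204.8]]
crop 150 130
[[199.7, 284.7], [198.8, 334.3], [200.7, 361.4], [195.4, 285.1], [199.7, 347.8]]
```

View pics/s13zz.png

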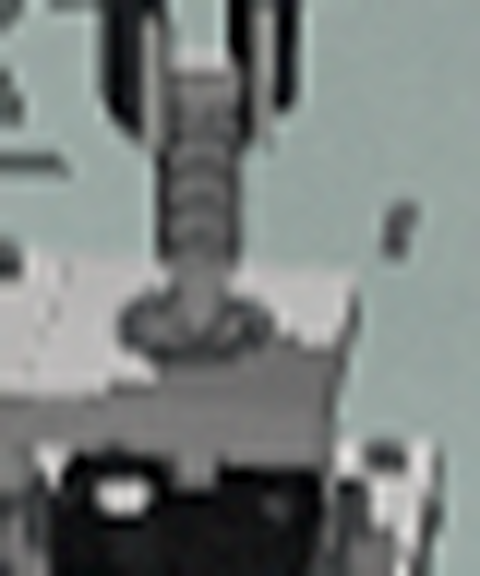

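View pics/wrist13z.png

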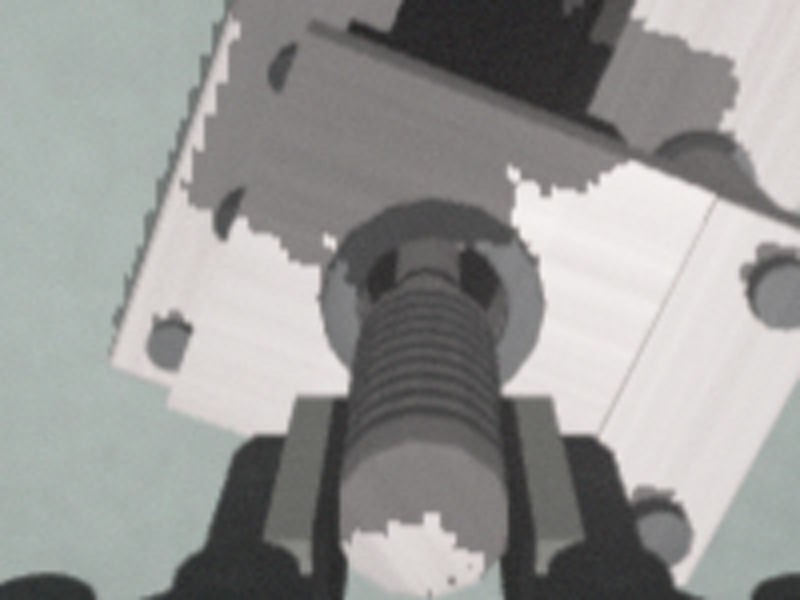

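View pics/top13z.png

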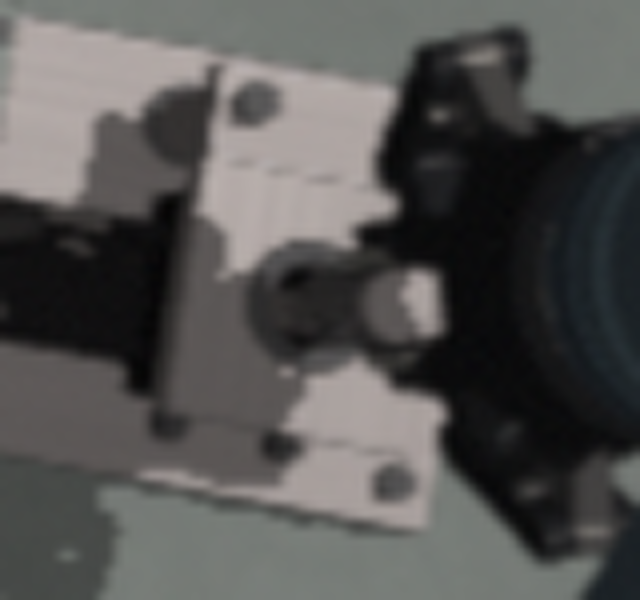

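```bash
python3 - <<'E'
from meas import *
s=load("side11"); x,y=.4853,-.2603
P=[[x,y+.006,.1673],[x,y+.011,.1843],[x,y+.011,.2393],[x,y-.011,.2393],[x,y+.006,.1063],[x,-.2618,.086]]
print(((proj(s,P)-[227,73]+.5)*8-.5).round(1).tolist())
print(robot:=None)
crop(s["img"],252,78,32,48,12,"pics/s11zz.png")
E
```

```text
[[333.3, 286.9], [333.9, 250.7], [334.5, 109.5], [332.4, 84.6], [332.7, 433.5], [331.8, 471.0]]
None
```

View pics/s11zz.png

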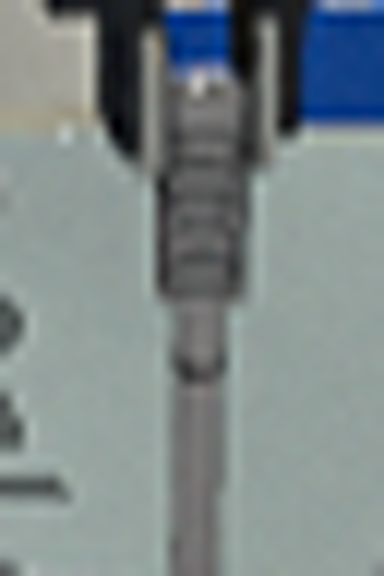

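```bash
python3 - <<'E'
from plant import robot
from h import *
c=robot.camera("side"); cv2.imwrite("pics/side14.png",c["img"][:,:,::-1])
for i in range(6): robot.camera("top"); s=robot.get_state()
print(s["clock"],s["tool_pos"],s["wrist_force"],np.abs(s["dq"]).max(),s["finger_gap"])
E
```

```text
18.7833 [ 0.4864 -0.2639  0.114 ] [-0.2387 -0.1962 -3.0669] 0.0020893933969011813 0.2320586869015785
```

View pics/side14.png

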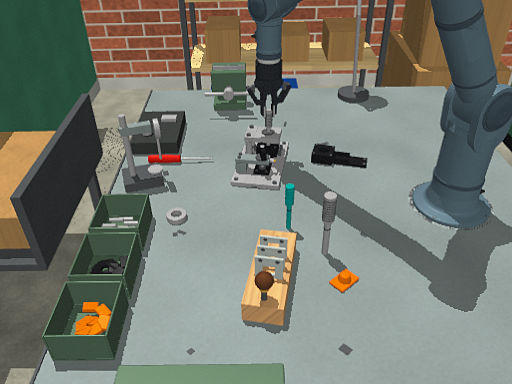

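The picture shows the pin held in the bush at (268,128). The drift, strikers, large pin, turquoise pin, bump pad and ring gauge are all where they were. The arm is still, so I'm handing in.

```bash
python3 -c "
from plant import robot
print(robot.job_done())"
```

```text
the job is handed in; nothing more can be done
None
```

I clamped the housing, then drew the smaller grey pin from the stand and lowered it through the guide bush. I handed the job in at about 18.8 s, still holding the pin.

**Clamp:** I turned the wing knob clockwise past its click. After I let go, the wrist camera put it at about 1.21 rad, inside the 1.15 to 1.25 resting range.

**Depth:** The commanded height puts the scribed ring at about 86 mm, level with the top of the bush. The side camera agreed to about 1 mm, measured just before the pin went in.

**Stillness and contact:** The arm was still at the end. Wrist force on the way down stayed at about the pin's own weight, so there was no sign of touching the bush or bore.

**Centring, where the checks disagreed:**
- **Sideways offset:** Side and top views put the pin within about 0.6 mm of the bush centre in x. The wrist camera suggested it sits about 1 mm off. In y, the wrist camera had suggested about 1.7 mm before the last 0.4 mm correction. I settled on a compromise, and the clearance is 7 mm all round.
- **Lean:** Side and top views show the pin leaning about 1° in x, with the tip towards +x. The wrist view shows almost no lean. I did not correct it.

The other things on the bench looked unmoved in the last picture.

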